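Mark the missing tool: turn over the status flag at the empty tray

ROBOT

A 7-joint arm with a two-finger parallel gripper is mounted at the origin on the work surface. World frame = base frame: x ahead of the robot, y to its left, z up, the work surface at z = 0. Lengths are in mm, angles in rad, forces in N, time in s.
With the tool pointing down it reaches from about 400 to 875 mm from the base axis. Payload 19.3 kg.
Tool frame: the origin (TCP) lies at the very end of the fingers, on their centre line; the grasp point (between the pads) lies 19 mm behind it (grip_point_offset is the z of the grasp point in the tool frame, in mm); z points along the fingers, x is the direction in which the jaws open and shut, and the axes are right-handed (so a half turn about z gives the same grasp; the last joint's range is limited). The gripper opens to 85 mm and grips with 20 to 120 N. Pads are 22 mm wide; open, the fingers measure 114 mm over their backs; the gripper's body (76 mm by 85 mm) begins 54 mm behind the grasp point. The pads swing forward as they close: fully open they stand 13 mm farther back than shut.
Start: joints at [1.078, 0.521, -0.036, 1.599, 0.021, 1.021, -0.113], TCP at [256.419, -569.968, 231.291] pointing down, gripper open.
Joint ranges: [-2.91, 2.91], [-0.3, 2.13], [-1.5, 1.42], [0.17, 2.43], [-1.26, 4.41], [0.16, 1.93], [-2.52, 2.52]. Speed limits (rad/s): [1.89, 1.89, 2.39, 2.39, 3.01, 3.01, 3.01].

INTERFACE

Orientations are given as a 3x3 rotation matrix whose columns are the frame's x, y, z axes.
In Python, from workcell import movep, movel, goto_joints, open_gripper, clamp, wait, inverse_kinematics, read_state, camera, PlanningError, finish_job, grip_point_offset gives the robot as it stands. Calls block until the motion is done:
- movep(position, orientation): joint-space move of the TCP to a pose.
- movel(position, frame=None, max_speed=150, guard=None): straight line of the TCP; frame=None keeps the orientation; max_speed is the mean speed in mm/s. With guard (N) it stops when the force on the tool has changed by that much, and returns True; else False.
- goto_joints(angles): joint-space move.
- open_gripper() and clamp(): open the fingers fully, or close them until they stop; the grip force is fixed at half the most.
- wait(seconds).
- inverse_kinematics(position, orientation): joint angles nearest the present ones, or None.
- read_state(): the state.
- camera(name): name is "side" or "top" or "wrist"; returns a dict with "image" (480x640x3 uint8, blue, green, red), "range_z" (480x640 float32, mm along the optical axis (not along the pixel's ray), 0 where there is no reading), "fx", "fy", "cx", "cy" (pixels), "cam_to_world" (4x4, takes a point from camera to world coordinates). Camera axes: x right, y up, looking along -z (the intrinsics and any distortion apply to the point x, -y, -z); pixel columns grow to the right and rows downward; lengths in mm; the calibration is good to about 2 mm. A picture is of the moment at which its call begins.
A pose or a line that the arm cannot do raises PlanningError and nothing moves.
- finish_job(): hands the job in, once; it reports no verdict.
The state is a dict: "time": time; "qpos": joint angles; "qvel": joint speeds; "joint_efforts": joint torques, N m; "eef_pos": TCP position; "tool_rot": TCP orientation; "ft_force": force on the tool from outside, world axes, zero at the start; "torque": the same for the moment, N m; "finger_gap": finger opening in mm.
Only numpy, scipy, OpenCV 4.12 (cv2) and the standard library are available. Lean on these libraries where they do the work, as an engineer would, in place of code of your own. Each camera call takes 0.05 s, during which the arm holds its last target.

TASK

One of the three tool stations has an empty tray. With the fingertips, push that station's green flag right over its pivot, 180 degrees, without flinging it, until it lies flat on the far side showing its red face. Leave the other two flags, the tools and the cork where they are.

Things in the scene. Friction and masses are not known exactly. Their poses are not given: they have to be found in the camera images.
- flag_out (a joint): Flag angle of the station whose tray is EMPTY (its tool is out), rad: 0 = level on the near side (along the station's -x, towards the robot), green face up; pi/2 = upright; 3.14 = level on the far side (+x), red face up; it stops at 0 and 3.14. Starts at 0 to 0.3. The hinge is stiff: the flag (about 50 g) stays at any angle it is left; turning it takes under 0.1 N m, about 1 N at the bar.
- station_out: Base of the station whose tray is EMPTY (its tool is out), fixed. Origin on the bench under the pivot's middle; x = from near to far side (the way the flag is to go over), y = along the pivot, z up. Plywood 8 mm thick, x -75 to 75, y -44 to 108 mm; grey tray 146 x 52 mm on it at y = 78 mm, rim 24 mm high. Two posts, 8 mm thick, at y = +-40 mm: 24 mm long in x, 82 mm high, with a 56 mm crosspiece just under pivot height.
- pivot_out (a point): Middle of the flag's pivot axis at the station whose tray is EMPTY (its tool is out), 70 mm above the bench; fixed, with the station's axes. The flag is a plate 60 mm wide (y) and 4 mm thick, from the pivot to a black finger bar. Beyond the posts the space between the base and the level flag is free.
- bar_out (a point): Middle of the round black finger bar (12 mm diameter, 64 mm long along the pivot axis) at the free edge of the flag of the station whose tray is EMPTY (its tool is out); moves with the flag, 80 mm from the pivot axis. Its z axis is the normal of the green face.
- flag_knife (a joint): Flag angle of the station whose tray holds the knife, rad: 0 = level on the near side (along the station's -x, towards the robot), green face up; pi/2 = upright; 3.14 = level on the far side (+x), red face up; it stops at 0 and 3.14. Starts at 0 to 0.3. The hinge is stiff: the flag (about 50 g) stays at any angle it is left; turning it takes under 0.1 N m, about 1 N at the bar.
- station_knife: Base of the station whose tray holds the knife, fixed. Origin on the bench under the pivot's middle; x = from near to far side (the way the flag is to go over), y = along the pivot, z up. Plywood 8 mm thick, x -75 to 75, y -44 to 108 mm; grey tray 146 x 52 mm on it at y = 78 mm, rim 24 mm high. Two posts, 8 mm thick, at y = +-40 mm: 24 mm long in x, 82 mm high, with a 56 mm crosspiece just under pivot height.
- bar_knife (a point): Middle of the round black finger bar (12 mm diameter, 64 mm long along the pivot axis) at the free edge of the flag of the station whose tray holds the knife; moves with the flag, 80 mm from the pivot axis. Its z axis is the normal of the green face.
- flag_burr (a joint): Flag angle of the station whose tray holds the burnisher, rad: 0 = level on the near side (along the station's -x, towards the robot), green face up; pi/2 = upright; 3.14 = level on the far side (+x), red face up; it stops at 0 and 3.14. Starts at 0 to 0.3. The hinge is stiff: the flag (about 50 g) stays at any angle it is left; turning it takes under 0.1 N m, about 1 N at the bar.
- station_burr: Base of the station whose tray holds the burnisher, fixed. Origin on the bench under the pivot's middle; x = from near to far side (the way the flag is to go over), y = along the pivot, z up. Plywood 8 mm thick, x -75 to 75, y -44 to 108 mm; grey tray 146 x 52 mm on it at y = 78 mm, rim 24 mm high. Two posts, 8 mm thick, at y = +-40 mm: 24 mm long in x, 82 mm high, with a 56 mm crosspiece just under pivot height.
- bar_burr (a point): Middle of the round black finger bar (12 mm diameter, 64 mm long along the pivot axis) at the free edge of the flag of the station whose tray holds the burnisher; moves with the flag, 80 mm from the pivot axis. Its z axis is the normal of the green face.
- knife: Knife with a square aluminium handle 66 x 16 x 16 mm, red collar and 50 mm steel shaft 6 mm thick along its +x; loose in its tray. Origin on its underside, 30 mm ahead of the handle's middle. To be left alone.
- burnisher: Burnisher with a mid-brown wooden handle 66 x 22 x 22 mm, brass collar and 45 mm steel shaft along its +x; loose in its tray. Origin on its underside, 30 mm ahead of the handle's middle. To be left alone.
- awl: Awl with a dark wooden handle 60 x 26 x 26 mm and 55 mm steel shaft along its +x; loose on the bench beyond the stations: the tool that is out. Origin on its underside, 30 mm ahead of the handle's middle. To be left alone.
- cork: Cork, 24 mm diameter, 36 mm high, standing loose on the bench beyond the stations. Origin in the middle of its underside. To be left alone.
Not all that is in view belongs to the job. Leave any pink look-alike of the station_out alone.

How it is judged:
By the outcome, as a careful person would: the job done as asked, in the order asked, and still so for the second after the job is handed in, with the robot touching nothing.
It also fails if it takes over 48 s, if anything falls off the work surface, if the arm or the gripper's body presses on something with over 40 N, if the wrist force passes 120 N, or if a joint passes its speed limit or range.

## Working session

There is one attempt and no reset: what is moved stays moved. The work goes in short steps, each a Python script; the robot and the scene stay as the last script left them, time stands still between calls to the robot, and variables do not carry over. Pictures are saved under pics/ and viewed, and the job is handed in when it is done.

```bash
mkdir -p pics; ls; python3 - <<'E'
from workcell import *
import cv2,numpy as np
for n in ("top","side","wrist"):
    c=camera(n); cv2.imwrite(f"pics/{n}0.png",c["image"]); np.savez(f"{n}0.npz",**c)
    print(n,c["fx"],c["fy"],c["cx"],c["cy"],[k for k in c]);print(np.round(c["cam_to_world"],3))
    print((c["range_z"]>0).mean())
s=read_state();print(s["time"],s["eef_pos"],s["tool_rot"],s["finger_gap"],grip_point_offset)
E
```

```text
pics
top 483.85972673642755 483.85972673642755 317.44052670468443 241.6548525907446 ['image', 'range_z', 'fx', 'fy', 'cx', 'cy', 'cam_to_world']
[[ 1.000000e-02  9.760000e-01 -2.180000e-01  2.752760e+02]
 [-1.000000e+00  1.000000e-02  1.000000e-03 -4.515100e+01]
 [ 3.000000e-03  2.180000e-01  9.760000e-01  1.225667e+03]
 [ 0.000000e+00  0.000000e+00  0.000000e+00  1.000000e+00]]
0.9961067708333333
side 432.9732181255724 432.9732181255724 325.7502841355277 233.3822397999243 ['image', 'range_z', 'fx', 'fy', 'cx', 'cy', 'cam_to_world']
[[-9.84000e-01  1.04000e-01 -1.43000e-01  3.82913e+02]
 [-1.77000e-01 -6.09000e-01  7.73000e-01  5.97130e+02]
 [-7.00000e-03  7.87000e-01  6.17000e-01  5.95033e+02]
 [ 0.00000e+00  0.00000e+00  0.00000e+00  1.00000e+00]]
0.9962044270833333
wrist 408.5041669069417 408.5041669069417 316.7153798679195 238.84045557945765 ['image', 'range_z', 'fx', 'fy', 'cx', 'cy', 'cam_to_world']
[[ 4.11000e-01  8.79000e-01  2.41000e-01  3.18240e+02]
 [-9.12000e-01  3.96000e-01  1.08000e-01 -5.41190e+02]
 [-1.00000e-03 -2.64000e-01  9.65000e-01  3.73586e+02]
 [ 0.00000e+00  0.00000e+00  0.00000e+00  1.00000e+00]]
0.9960514322916667
0.15 [ 256.30584293 -569.74743882  230.87746229] [[ 4.10299871e-01 -9.11950568e-01 -4.20404738e-04]
 [-9.11950256e-01 -4.10300080e-01  7.58450256e-04]
 [-8.64161240e-04  7.21961659e-05 -9.99999624e-01]] 85.57693572960504 -18.700000000000003
```

View pics/top0.png

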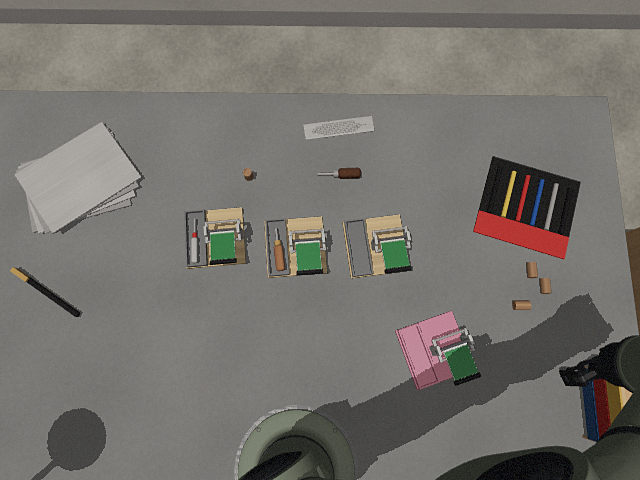

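View pics/side0.png

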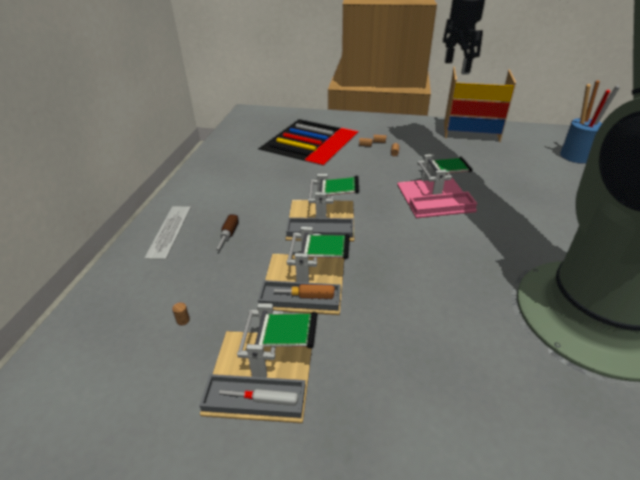

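The top view shows the empty tray at station px (378,245). The knife station is at (215,238), the burnisher station at (295,246), and the pink look-alike at (440,350). Next I'll measure the empty station.

```bash
cat > h.py <<'E'
import numpy as np,cv2
def cloud(c):
    v,u=np.mgrid[0:480,0:640]; z=c["range_z"]
    P=np.stack([(u-c["cx"])/c["fx"]*z,-(v-c["cy"])/c["fy"]*z,-z],-1)
    M=c["cam_to_world"]; return P@M[:3,:3].T+M[:3,3]
def green(c):
    h=cv2.cvtColor(c["image"],cv2.COLOR_BGR2HSV)
    return cv2.inRange(h,(45,120,40),(80,255,255))
E
python3 - <<'E'
from h import *
c=dict(np.load("top0.npz"));W=cloud(c);g=green(c)
hsv=cv2.cvtColor(c["image"],cv2.COLOR_BGR2HSV)
n,l,st,ce=cv2.connectedComponentsWithStats(g)
for i in range(1,n):
    if st[i,4]<100: continue
    m=cv2.erode((l==i).astype(np.uint8),np.ones((3,3)))>0
    p=W[m]; ct=p.mean(0); A=np.c_[p[:,:2]-ct[:2],np.ones(len(p))]; s=np.linalg.lstsq(A,p[:,2],rcond=None)[0]
    tilt=np.arctan(np.hypot(*s[:2])); 
    r=cv2.minAreaRect(cv2.findContours((l==i).astype(np.uint8),0,1)[0][0])
    # outline corners onto plane
    print(i,ce[i].round(),ct.round(1),"tilt",tilt.round(3),"downhill dir",np.degrees(np.arctan2(s[1],s[0])).round(1),r)
# plywood & tray
w=cv2.inRange(hsv,(12,60,120),(28,200,255))
for (x0,x1) in ((180,255),(255,335),(335,420)):
    m=np.zeros_like(w); m[200:285,x0:x1]=w[200:285,x0:x1]
    p=W[m>0]; p=p[(abs(p[:,2]-8)<6)]; print(len(p),p.mean(0))
crop=c["image"][195:290,330:430]; cv2.imwrite("pics/crop0.png",cv2.resize(crop,None,fx=6,fy=6,interpolation=cv2.INTER_CUBIC))
s=dict(np.load("side0.npz"));cv2.imwrite("pics/crops0.png",cv2.resize(s["image"][165:245,270:370],None,fx=7,fy=7,interpolation=cv2.INTER_CUBIC))
E
```

```text
1 [222. 246.] [517.6 184.2  81.9] tilt 1.157 downhill dir -132.0 ((222.0248565673828, 246.47238159179688), (26.069181442260742, 23.336122512817383), 86.98721313476562)
2 [395. 254.] [ 501.7 -232.2   83.5] tilt 1.18 downhill dir 137.2 ((394.8648681640625, 254.18919372558594), (26.63263702392578, 23.67345428466797), 80.53767395019531)
3 [308. 256.] [496.  -23.5  76.9] tilt 0.957 downhill dir -175.0 ((308.0517578125, 256.1207275390625), (25.827144622802734, 23.16969108581543), 85.2363510131836)
4 [461. 362.] [ 257.8 -378.4   73.5] tilt 0.015 downhill dir -4.0 ((460.98455810546875, 362.1597900390625), (29.72346305847168, 24.26698112487793), 68.96248626708984)
699 [586.09105713 196.23958574   7.70249205]
816 [557.16315938  -1.67657116   7.94093003]
944 [ 555.37854795 -201.42263346    8.13068176]
```

View pics/crop0.png

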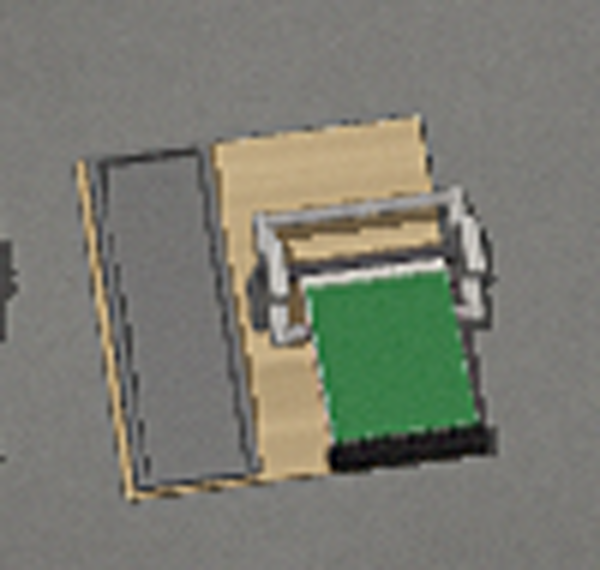

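View pics/crops0.png

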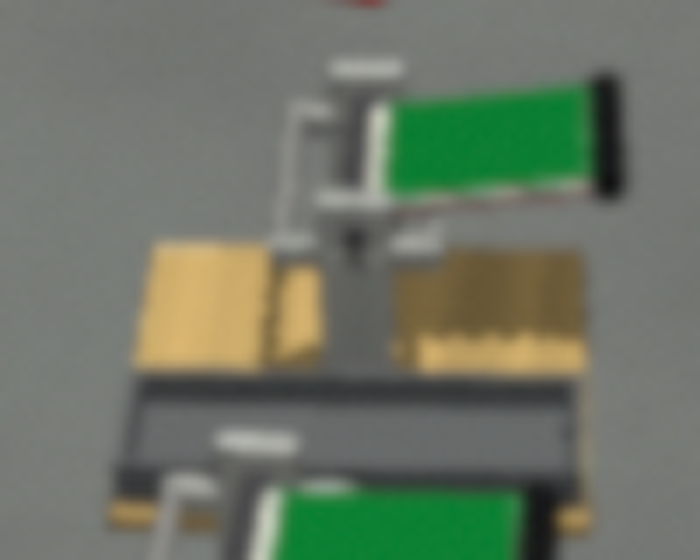

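```bash
cat >> h.py <<'E'
def ray(c,u,v,z):
    M=c["cam_to_world"]; d=M[:3,:3]@np.array([(u-c["cx"])/c["fx"],-(v-c["cy"])/c["fy"],-1.]); o=M[:3,3]
    return o+d*(z-o[2])/d[2]
E
python3 - <<'E'
from h import *
c=dict(np.load("top0.npz"));W=cloud(c);g=green(c);s=dict(np.load("side0.npz"))
FL=ray(c,330+80/6,195+160/6,8);NL=ray(c,330+130/6,195+497/6,8);FR=ray(c,330+422/6,195+117/6,8)
print(FL,NL,FR,np.linalg.norm(FL-NL),np.linalg.norm(FL-FR))
x=(FL-NL)[:2];print("yaw from x",np.degrees(np.arctan2(x[1],x[0])),"from y",np.degrees(np.arctan2(*(FL-FR)[[1,0]]))-90)
# side base near-tray corners
q=lambda u,v,z:ray(s,270+u/7,165+v/7,z)
sNL=q(592,525,4);sFL=q(108,525,4);sFR=q(155,240,8);print("side NL FL FR",sNL,sFL,sFR)
W2=cloud(s)
for nm,cc,WW,box in (("top",c,W,(340,420,200,285)),("side",s,W2,(310,365,170,200))):
    gg=green(cc); m=np.zeros_like(gg);a,b,e,f=box;m[e:f,a:b]=gg[e:f,a:b]
    p=WW[cv2.erode(m,np.ones((3,3)))>0]
    ok=np.ones(len(p),bool)
    for _ in range(10):
        ct=p[ok].mean(0);S=np.linalg.lstsq(np.c_[p[ok,:2]-ct[:2],np.ones(ok.sum())],p[ok,2],rcond=None)[0]
        r=p[:,2]-np.c_[p[:,:2]-ct[:2],np.ones(len(p))]@S; ok=abs(r)<max(3,1.5*np.median(abs(r)))
    print(nm,len(p),ok.sum(),ct,S,np.percentile(p[:,2],[0,10,50,90,100]))
E
```

```text
[ 600.85097501 -112.85399127    8.        ] [ 453.72910586 -133.7025658     8.        ] [ 621.76513713 -261.81512885    8.        ] 148.59174756055808 150.42214825057434
yaw from x 8.065655092861414 from y 7.992093846823835
side NL FL FR [ 454.53333678 -130.92403512    4.        ] [ 602.38206959 -105.60965649    4.        ] [ 624.11431702 -257.19889104    8.        ]
top 468 393 [ 502.54974595 -232.80640565   78.79036097] [-1.22552461e-01 -3.25441422e-02  7.87903610e+01] [  70.70713327   74.97361808   78.63342817   82.38334013 1225.66682147]
side 277 273 [ 502.62418644 -231.90970453   77.93200832] [-1.36989573e-01 -9.60530983e-03  7.79320083e+01] [ 72.85554603  74.5780653   77.80123925  81.43272686 595.03261692]
```

```bash
cat >> h.py <<'E'
O=np.array([542.,-228.5,0]);yaw=np.radians(8.0)
X=np.array([np.cos(yaw),np.sin(yaw),0]);Y=np.array([-np.sin(yaw),np.cos(yaw),0]);Z=np.array([0,0,1.])
def S(x,y,z): return O+X*x+Y*y+Z*z
def pose(th,phi,extra=0,back=0,sg=1,r=66,t=11,y0=0):
    """K (upper-far tip edge) at flag radius r, touching flag at angle th"""
    d=phi-th; dep=max(2,(80-r)*np.tan(d)+6/np.cos(d)) if np.cos(d)>0.02 else 2
    fx,fz=-np.cos(th),np.sin(th); nx,nz=np.sin(th),np.cos(th)
    zx,zz=np.cos(phi),-np.sin(phi); mx,mz=np.sin(phi),np.cos(phi)
    k=np.array([r*fx-(dep+extra)*nx-t*mx-back*zx,70+r*fz-(dep+extra)*nz-t*mz-back*zz])
    zt=X*zx+Z*zz; xt=sg*Y; R=np.c_[xt,np.cross(zt,xt),zt]
    return S(k[0],y0,k[1]),R
E
python3 - <<'E'
from h import *
from workcell import *
for p0 in (20,30,40,50,60):
  for sg in (1,-1):
    o=[]
    for th in np.radians([0,30,60,90,120,150,180]):
        phi=np.radians(p0)+(np.radians(90-p0))*th/np.pi
        p,R=pose(th,phi,sg=sg); q=inverse_kinematics(p,R); o.append(None if q is None else np.round(q,2))
    p,R=pose(0,np.radians(p0),extra=12,back=60,sg=sg)
    q=inverse_kinematics(p,R)
    print(p0,sg,[x is not None for x in o],q is not None and np.round(q,2),o[0])
E
```

```text
20 1 [True, True, True, True, True, True, True] False [ 1.92  1.76 -1.29  2.36  2.72  0.43  0.69]
20 -1 [True, True, True, True, True, True, True] False [ 1.92  1.76 -1.29  2.36  2.72  0.43 -2.45]
30 1 [True, True, True, True, True, True, True] False [ 1.79  1.54 -1.28  2.38  2.64  0.52  0.51]
30 -1 [True, True, True, True, True, True, True] False [ 1.35  1.07 -0.67  2.4   3.76  0.73  2.25]
40 1 [True, True, True, True, True, True, True] False [ 1.68  1.35 -1.28  2.37  2.44  0.56  0.48]
40 -1 [True, True, True, True, True, True, True] False [ 1.26  0.93 -0.67  2.39  3.58  0.57  2.23]
50 1 [True, True, True, True, True, True, True] [ 1.65  1.06 -1.26  2.39  2.11  0.46  0.55] [ 1.57  1.21 -1.27  2.33  2.15  0.59  0.57]
50 -1 [True, True, True, True, True, True, True] [ 1.25  0.72 -0.67  2.4   3.56  0.33  2.1 ] [ 1.17  0.83 -0.66  2.35  3.34  0.38  2.3 ]
60 1 [True, True, True, True, True, True, True] [ 1.53  0.98 -1.27  2.31  1.7   0.54  0.79] [ 1.47  1.13 -1.27  2.27  1.83  0.67  0.74]
60 -1 [True, True, True, True, True, True, True] [ 1.53  0.98 -1.27  2.31  1.7   0.54 -2.35] [ 1.47  1.13 -1.27  2.27  1.83  0.67 -2.4 ]
```

```bash
python3 - <<'E'
from h import *
from workcell import *
print(read_state()["time"]); clamp(); print(read_state()["finger_gap"],read_state()["eef_pos"])
p,R=pose(0,np.radians(50),extra=12,back=60,sg=1); 
for h in (60,90,120,160,200):
    q=inverse_kinematics(p+[0,0,h],R); print(h,None if q is None else np.round(q,2))
h=120
movep(p+[0,0,h],R); s=read_state(); print(s["time"],s["eef_pos"],p+[0,0,h])
for n in ("top","side","wrist"):
    c=camera(n); cv2.imwrite(f"pics/{n}1.png",c["image"]); np.savez(f"{n}1.npz",**c)
print(np.round(read_state()["qpos"],2))
for hh in (120,90,60,30,0):
    q=inverse_kinematics(p+[0,0,hh],R); print(hh,None if q is None else np.round(q,2))
E
```

```text
0.15
-0.04026921645006075 [ 256.41462374 -569.97398172  231.30554431]
60 [ 1.66  0.82 -1.25  2.37  1.96  0.26  0.56]
90 [ 1.27  0.46 -0.67  2.37  4.37  0.24 -1.99]
120 [ 1.76  0.69 -1.37  2.34  1.26  0.21  1.16]
160 [ 1.83  0.59 -1.43  2.3   0.66  0.21  1.7 ]
200 [ 1.87  0.42 -1.38  2.25 -0.19  0.27  2.5 ]
2.4583 [ 430.13582928 -245.15422003  190.6327452 ] [ 430.10590191 -244.22568994  190.87310962]
[ 1.76  0.69 -1.37  2.34  1.26  0.21  1.16]
120 [ 1.76  0.69 -1.37  2.34  1.26  0.21  1.16]
90 [ 1.7   0.74 -1.29  2.36  1.66  0.21  0.8 ]
60 [ 1.65  0.81 -1.24  2.37  1.97  0.25  0.54]
30 [ 1.63  0.91 -1.22  2.38  2.13  0.33  0.45]
0 [ 1.63  1.03 -1.23  2.39  2.16  0.43  0.49]
```

View pics/top1.png

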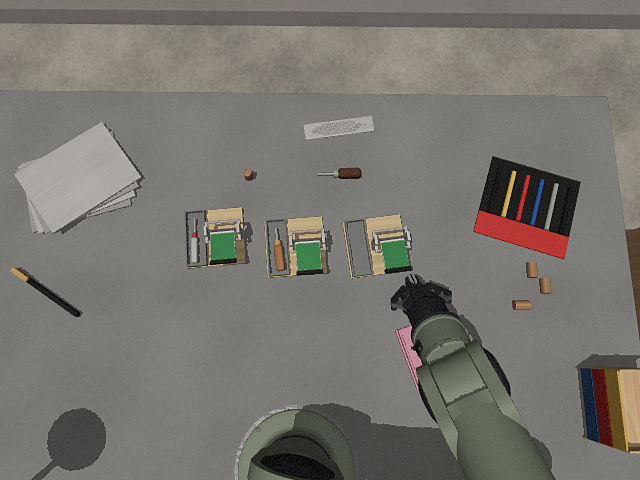

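View pics/side1.png

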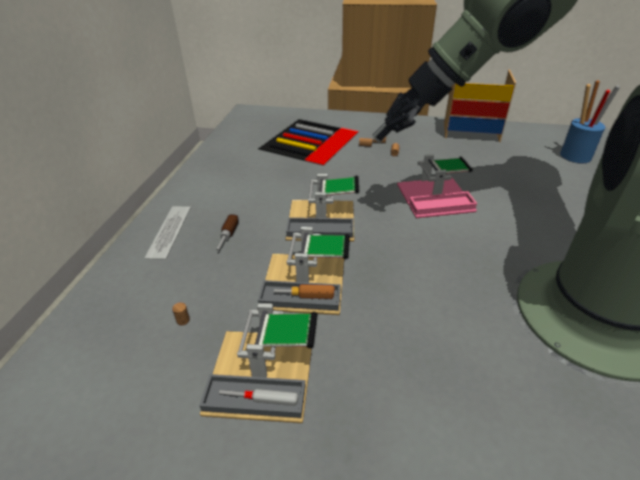

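View pics/wrist1.png

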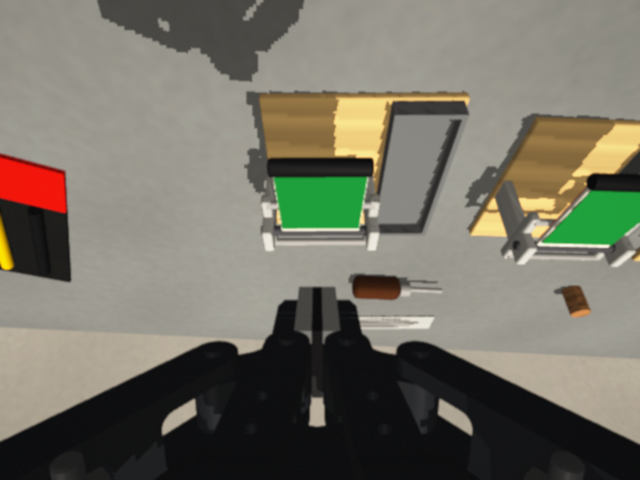

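```bash
python3 - <<'E'
from h import *
c=dict(np.load("top1.npz"));W=cloud(c)
for u,v in ((430,300),(435,320),(445,340),(455,360),(470,390),(490,430),(500,370),(510,465),(425,400)): print(u,v,W[v,u].round())
w=dict(np.load("wrist1.npz"));Q=cloud(w)
g=green(w);m=np.zeros_like(g);m[170:240,260:380]=g[170:240,260:380];p=Q[cv2.erode(m,np.ones((3,3)))>0]
ct=np.median(p,0);S=np.linalg.lstsq(np.c_[p[:,:2]-ct[:2],np.ones(len(p))],p[:,2],rcond=None)[0];print(ct,S)
d=ct-O;print("station",d@X,d@Y,d[2])
b=ray(w,320,167,82)-O;print("bar",b@X,b@Y)
for u,v in ((275,230),(368,230),(260,95),(467,95)):
    q=ray(w,u,v,8 if v<100 else 70)-O;print(u,v,q@X,q@Y)
E
```

```text
430 300 [ 367. -256.  325.]
435 320 [ 327. -249.  385.]
445 340 [ 292. -253.  430.]
455 360 [ 262. -256.  470.]
470 390 [ 220. -269.  496.]
490 430 [ 174. -276.  547.]
500 370 [ 249. -317.  489.]
510 465 [ 137. -289.  576.]
425 400 [ 203. -210.  463.]
[ 499.02283562 -231.82804774   79.1952627 ] [-4.04185449e-01 -5.84932743e-02  8.00352958e+01]
station -43.02208829777958 2.685605824846198 79.1952626973939
bar -77.25732877805365 2.408314523783362
275 230 3.8959092096286443 -32.296949797662755
368 230 4.0622163616092735 40.41062031478665
260 95 -74.11616273806273 -39.85108654838297
467 95 -73.83058041010887 107.33437050593693
```

```bash
python3 - <<'E'
from h import *
from workcell import *
r=np.radians
p,R=pose(0,r(50),extra=12,back=60,y0=2)
print(movel(p,R,guard=10)); s=read_state();print(s["time"],s["eef_pos"]-p,s["ft_force"].round(1) if hasattr(s["ft_force"],'round') else s["ft_force"])
p,R=pose(0,r(50),extra=10,y0=2)
print(movel(p,R,max_speed=100,guard=8)); s=read_state();print(s["time"],s["eef_pos"]-p,s["ft_force"])
for n in ("side","wrist"):
    c=camera(n); cv2.imwrite(f"pics/{n}2.png",c["image"])
im=cv2.imread("pics/side2.png")[150:250,260:400];cv2.imwrite("pics/side2c.png",cv2.resize(im,None,fx=5,fy=5))
for th in range(0,181,15):
    p,R=pose(r(th),r(50+35*th/180),y0=2); q=inverse_kinematics(p,R); print(th,p.round(),None if q is None else np.round(q,2))
E
```

```text
False
4.2167 [ 0.06476977 -0.22896901  0.34443679] [ 0.2  0.  -0.3]
False
4.95 [-0.1913645   0.06750908  0.29427125] [ 0.34641859  0.1886732  -0.03249572]
0 [ 468. -237.   37.] [ 1.57  1.22 -1.29  2.34  2.14  0.61  0.58]
15 [ 465. -237.   63.] [ 1.55  1.09 -1.29  2.32  1.98  0.55  0.62]
30 [ 469. -237.   85.] [ 1.5   0.96 -1.27  2.29  1.8   0.49  0.69]
45 [ 479. -235.  104.] [ 1.44  0.86 -1.23  2.25  1.58  0.45  0.82]
60 [ 494. -233.  119.] [ 1.39  0.8  -1.22  2.19  1.36  0.47  0.97]
75 [ 512. -231.  128.] [ 1.32  0.78 -1.2   2.12  1.2   0.53  1.08]
90 [ 530. -228.  132.] [ 1.26  0.78 -1.19  2.06  1.11  0.6   1.14]
105 [ 546. -226.  131.] [ 1.19  0.79 -1.16  1.99  1.04  0.67  1.18]
120 [ 562. -224.  125.] [ 1.11  0.8  -1.12  1.93  0.99  0.73  1.22]
135 [ 576. -222.  115.] [ 1.05  0.82 -1.08  1.87  0.96  0.79  1.24]
150 [ 587. -220.  103.] [ 0.99  0.85 -1.05  1.81  0.94  0.84  1.25]
165 [ 594. -219.   87.] [ 0.94  0.89 -1.02  1.76  0.93  0.89  1.26]
180 [ 596. -219.   71.] [ 0.9   0.92 -0.99  1.72  0.92  0.93  1.27]
```

View pics/side2c.png

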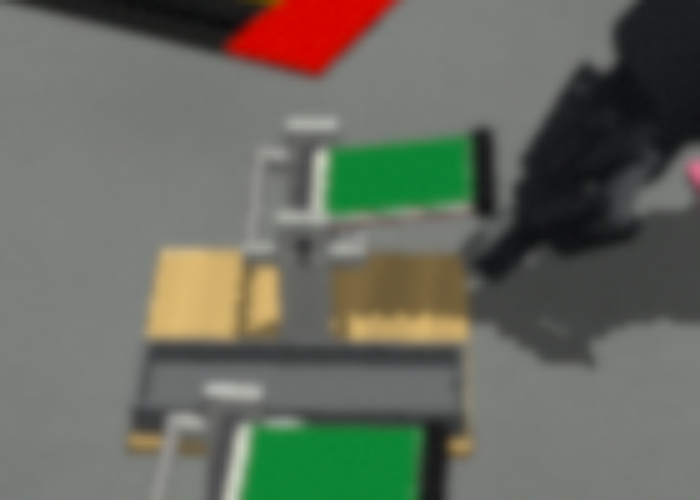

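View pics/wrist2.png

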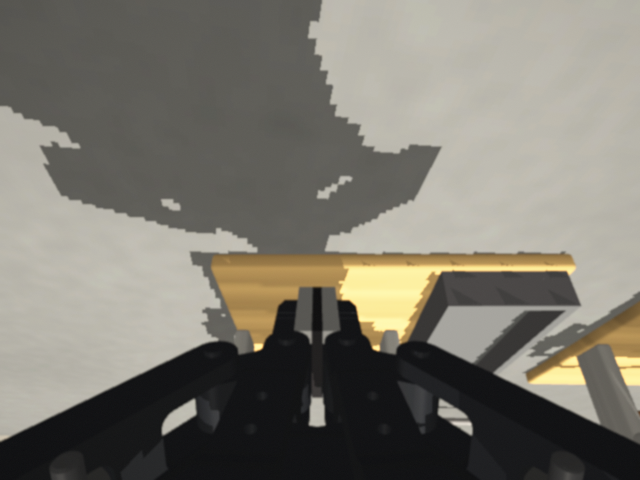

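```bash
cat >> h.py <<'E'
def wp(deg):
    r=66+6*max(0,1-deg/75)
    return pose(np.radians(deg),np.radians(50+35*deg/180),r=r,y0=2)
E
python3 - <<'E'
from h import *
from workcell import *
for th in (0,15,30,45,60):
    p,R=wp(th); g=movel(p,R,max_speed=60,guard=15); s=read_state()
    print(th,g,round(s["time"],2),(s["eef_pos"]-p).round(1),np.round(s["ft_force"],1))
    if g: break
for n in ("side","top"):
    c=camera(n); cv2.imwrite(f"pics/{n}3.png",c["image"])
im=cv2.imread("pics/side3.png")[110:250,260:440];cv2.imwrite("pics/side3c.png",cv2.resize(im,None,fx=4,fy=4))
E
```

```text
0 False 5.5 [-0.1 -0.5  0.3] [-0.5  0.4 -0.1]
15 False 6.04 [-0.1 -0.  -0.3] [-0.8  1.   0. ]
30 False 6.56 [-0.3 -0.  -0.6] [-0.3  0.  -0.4]
45 False 7.06 [-0.5 -0.  -0.7] [ 0.1  0.1 -0.6]
60 False 7.55 [-0.7 -0.  -0.8] [-0.3  0.2 -0.4]
```

View pics/side3c.png

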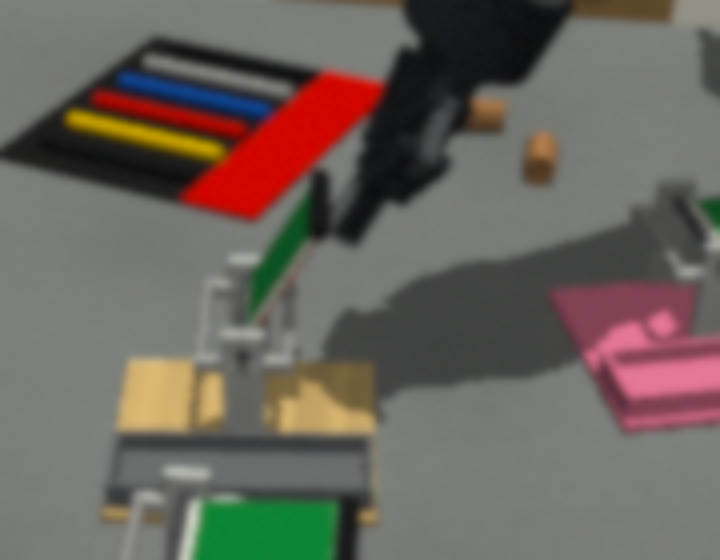

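The flag has been carried to about 55–60°, with the bar at crop px (318,200) resting on the fingertips. I'll keep pushing it over.

```bash
python3 - <<'E'
from h import *
from workcell import *
for th in (75,90,105,120,135,150,165,174,180):
    p,R=wp(th); g=movel(p,R,max_speed=60 if th<170 else 30,guard=12); s=read_state()
    print(th,g,round(s["time"],2),(s["eef_pos"]-p).round(1),np.round(s["ft_force"],1))
    if g: break
for n in ("side","top"):
    c=camera(n); cv2.imwrite(f"pics/{n}4.png",c["image"])
im=cv2.imread("pics/side4.png")[110:250,230:410];cv2.imwrite("pics/side4c.png",cv2.resize(im,None,fx=4,fy=4))
E
```

```text
75 False 8.13 [-0.4 -0.  -0.4] [-0.3  0.2  0. ]
90 False 8.59 [-0.5  0.1 -0.4] [-0.1  0.3 -0. ]
105 False 9.03 [-0.4  0.1 -0.3] [-0.3 -0.6 -0.4]
120 False 9.46 [-0.4  0.1 -0.2] [-0.9 -0.3  1.2]
135 False 9.89 [-0.2  0.2 -0.1] [-0.3 -0.   1.2]
150 False 10.32 [-0.1  0.3 -0.1] [0.3 0.5 0.1]
165 False 10.74 [-0.   0.3 -0.1] [ 0.5 -0.6 -0.3]
174 False 11.22 [ 0.   0.2 -0.1] [-0.4 -0.7  1.6]
180 True 11.5 [ 0.  -0.3  1.2] [-7.9 -0.8 17.4]
```

View pics/side4c.png

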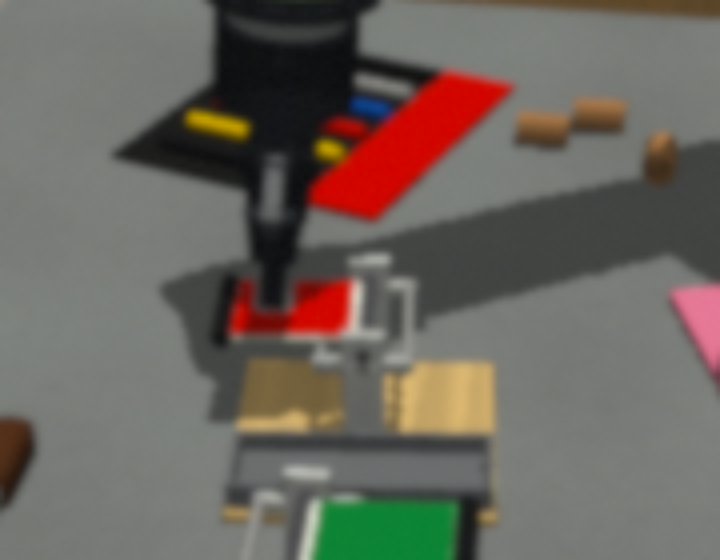

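```bash
python3 - <<'E'
from h import *
from workcell import *
s=read_state();p=s["eef_pos"]
movel(p+[0,0,25],max_speed=60); movel(p+[-60,0,150])
goto_joints([1.078,0.521,-0.036,1.599,0.021,1.021,-0.113])
wait(0.3)
s=read_state();print(s["time"],s["eef_pos"])
t0=dict(np.load("top0.npz"));s0=dict(np.load("side0.npz"))
for n,box in (("top",(340,420,190,285)),("side",(275,345,165,210))):
    c=camera(n); cv2.imwrite(f"pics/{n}5.png",c["image"])
    h=cv2.cvtColor(c["image"],cv2.COLOR_BGR2HSV);m=cv2.inRange(h,(0,150,80),(8,255,255))|cv2.inRange(h,(172,150,80),(180,255,255))
    k=np.zeros_like(m);a,b,e,f=box;k[e:f,a:b]=m[e:f,a:b];q=cloud(c)[cv2.erode(k,np.ones((3,3)))>0];q=q[(q[:,2]>40)&(q[:,2]<120)]
    ok=np.ones(len(q),bool)
    for _ in range(8):
        ct=q[ok].mean(0);A=np.linalg.lstsq(np.c_[q[ok,:2]-ct[:2],np.ones(ok.sum())],q[ok,2],rcond=None)[0]
        rr=q[:,2]-np.c_[q[:,:2]-ct[:2],np.ones(len(q))]@A; ok=abs(rr)<3
    d=ct-O;print(n,len(q),"centre in station",d@X,d@Y,d[2],"slope along x",A[:2]@X[:2])
    d=cv2.absdiff(c["image"],(t0 if n=="top" else s0)["image"]).max(2); cv2.imwrite(f"pics/{n}diff.png",d*2)
E
```

```text
15.2 [ 256.61240568 -570.13843068  231.53871385]
top 474 centre in station 43.4053845859476 1.1364648481228958 73.11570658236445 slope along x -0.01648042600152958
side 291 centre in station 47.28955779949661 1.4373472431889065 72.11245583595661 slope along x 0.0026799681342599027
```

View pics/top5.png

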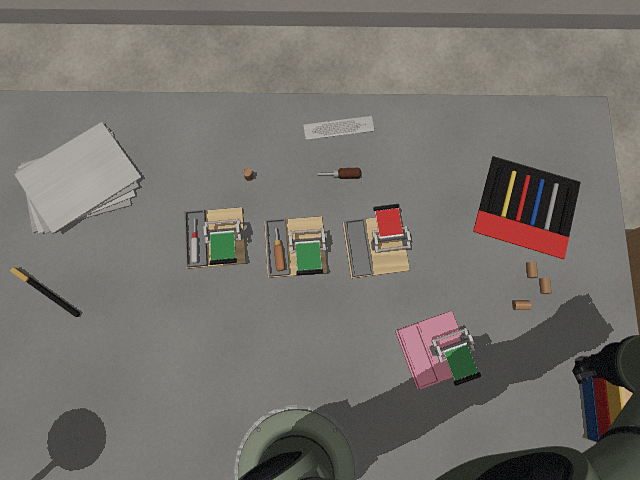

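View pics/sidediff.png

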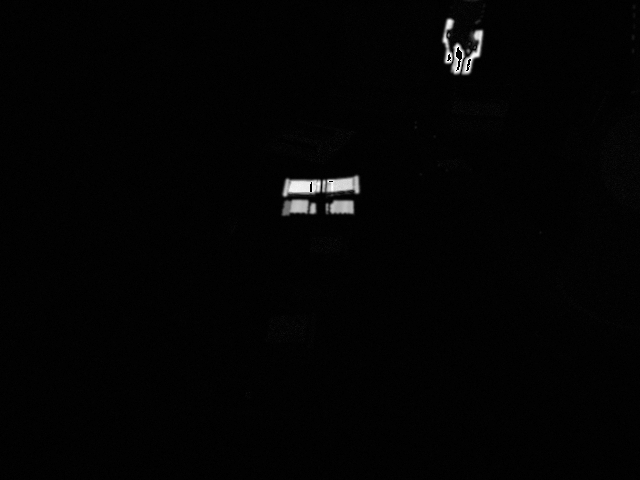

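View pics/side5.png

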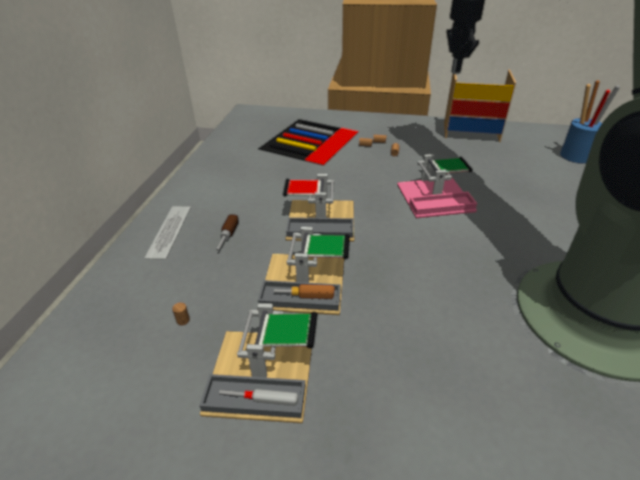

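The flag now lies level on the far side with its red face up, at top px (389,222). In the side view, only that flag, its shadow and the gripper have changed.

```bash
python3 -c "
from workcell import *
print(finish_job())"
```

```text
the job is handed in; nothing more can be done
None
```

I pushed the empty-tray station's flag over its pivot with the closed fingertips. It now lies on the far side with its red face up, and I handed the job in at about 15 s of the 48 s allowed.

- **The push:** the fingertips followed the flag round its arc at about 60 mm/s, with contact forces of about 2 N or less. I slowed to 30 mm/s for the last few degrees. A 12 N guard stopped the arm when the flag hit its end stop, where the force peaked at about 19 N.
- **Flag position:** after the arm had gone back to its start pose, the red face measured 72 to 73 mm high, against the 72 mm it should be. It was level to within 0.02 rad in both camera views.
- **Everything else:** comparing the side view before and after shows only this flag, its shadow and the gripper changed. In the top view I saw no change to the other flags, the tools, the cork or the pink station.
- **Disagreements:** the cameras differed by up to about 7 mm on the base corners and 4 mm on where the red face's centre lies. A first automatic tilt reading was spoiled by stray depth points, so I refitted it without them. None of this affected the push.

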